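# Lock a printing block in the registration bed

## Task

Loosen the black thumb set screw on the collar, slide the collar along its rod so that its sprung yellow pad pushes the wooden printing block squarely home against the steel fence, and tighten the screw again while pressing, so that the block stays pinched there with about 10 N. Loosen before you move the collar, never squeeze the block with more than 20 N, do not touch the block yourself, and leave the glue bottle, the ink roller and the ink tin alone.

Things in the scene. Friction and masses are not known exactly. Their poses are not given: they have to be found in the camera images.
- bed: Plywood registration bed fixed to the table, 250 x 350 x 16 mm; origin at the centre of its underside, z up, y along the guide rod towards the fence. A 16 mm steel rod runs along y at bed x = -85 mm, axis 45 mm above the table, between two blue end blocks (62 mm high, at y = +-163 mm).
- collar (a joint): Slide of the collar along the rod, 0 to 0.21 m; grows towards the fence (bed +y). The collar is an aluminium knurled ring of 40 mm outside diameter, 24 mm long, on the rod (top 65 mm above the table), with a red stop bar (10 mm thick, 20 mm high, its top 40 mm above the table) that reaches out over the bed and carries the sprung pad. It cannot turn on the rod. Loose, it slides with about 4 N of drag (3 to 6); with the screw tight it is clamped and resists over 15 N.
- stop_face (a point): Centre of the front face of the yellow pressure pad (100 x 18 mm, 6 mm thick) that the red stop bar carries; x along the bar, y out of the face along the rod (towards the fence), z up. The pad is sprung against the bar: it gives 1 mm for every 8 N, 4 mm at most.
- screw (a joint): Thumb set screw on top of the collar, in rad: grows as it is tightened (clockwise from above) to 1.25 = fully tight, its end of travel; unscrewed (counter-clockwise) it goes down to -0.5. It clamps the rod above about 0.3, harder the tighter: loose is 0.15 and less, tight is above 0.9. It takes about 0.1 N m to turn and stays put. At 0 the wing lies along the bed x axis; tightening turns it clockwise.
- wing (a point): Centre of the screw's black wing grip, the part to pinch: 30 mm long along this point's x, 10 mm thick along its y, 28 mm high along z, with its centre about 89 mm above the table on the screw's axis, and its top 14 mm above this point. It turns with the screw and rides on the collar, so the collar can also be slid by it.
- fence: Steel fence fixed across the bed, 150 x 20 x 30 mm; origin at the foot of the middle of its face that looks towards the collar (-y of this frame); x along the fence, y away from the block.
- block_far (a point): Middle of the block's side face towards the fence. The block is a loose wooden printing block with a brown lino top, 120 (x) x 100 (y) x 23 mm high, 0.3 to 0.65 kg, lying on the bed (its underside 16 mm above the table), 8 to 21 mm short of the fence and slightly askew. Axes as the block: y from the collar side to the fence side, z up.
- block_near (a point): Middle of the block's side face towards the pad, 100 mm from block_far; same axes.
- glue: White glue bottle with red cap, 52 mm across, 170 mm high, standing beside the bed; origin at its foot. Leave alone.
- roller: Ink roller lying on the table beside the bed, about 150 x 100 x 40 mm; origin under the middle of its rubber drum. Leave alone.
- inktin: Flat round ink tin, 68 mm across, 50 mm high; origin at its foot. Leave alone.
There are look-alikes about, which are no part of the job. There is more than one size of the part that bears block_far; the job needs the largest.

How it is judged:
By the outcome, as a careful person would: the job done as asked, in the order asked, and still so for the second after the job is handed in, with the robot touching nothing.
It also fails if it takes over 53 s, if anything falls off the work surface, if the arm or the gripper's body presses on something with over 40 N, if the wrist force passes 120 N, or if a joint passes its speed limit or range.

## Robot

A 7-joint arm with a two-finger parallel gripper is mounted at the origin on the work surface. World frame = base frame: x ahead of the robot, y to its left, z up, the work surface at z = 0. Lengths are in m, angles in rad, forces in N, time in s.
With the tool pointing down it reaches from about 0.4 to 0.925 m from the base axis. Payload 5.6 kg.
Tool frame: the origin (TCP) lies midway between the tips of the shut fingers; the grasp point (between the pads) lies grasp_offset behind it (grasp_offset is the distance from the TCP to the grasp point, in m); z points along the fingers, y is the line along which they close (so a half turn about z gives the same grasp; the last joint's range is limited). The gripper opens to 85 mm and grips with 20 to 120 N. Pads are 22 mm wide; open, the fingers measure 114 mm over their backs; the gripper's body (76 mm by 85 mm) begins 54 mm behind the grasp point. The pads swing forward as they close: fully open they stand 13 mm farther back than shut.
Start: joints at [-1.265, 0.468, -0.012, 1.603, 0.006, 1.071, -0.056], TCP at [0.222, 0.611, 0.231] pointing down, gripper open.
Joint ranges: [-2.53, 2.53], [-0.31, 2.02], [-1.57, 1.55], [0.28, 2.44], [-1.29, 4.43], [0.15, 1.84], [-2.92, 2.92]. Speed limits (rad/s): [2.57, 2.57, 3.14, 3.14, 3.14, 3.14, 3.14].

## Interface

Orientations are given as a unit quaternion [x, y, z, w].
In Python, from station import read_state, grab_frame, camera_model, close_job, grasp_offset gives the robot as it stands. The module is installed in compiled form; this text tells all that it offers.
- The arm moves only by the tool apply_moves, never from a script. Its argument "series" is a list of rows, each a list of 2 entries, a list of its own where there are three numbers: the shift along the tool's x, y, z in cm, then the turn about the tool's z in rad. In form: [[[tx, ty, tz], twist], ...]. A call has 1 to 20 rows; each row shifts and turns the commanded pose from where the row before left it, along the tool's axes as they then stand; what a row does not reach is not made up. A row lasts 1/8 s, in which the tool goes at most 62.5 mm and 10.7 degrees, less where a joint would pass 70% of its speed; a pose out of reach is approached as far as the arm can. A call with a gripper value outside its range is refused whole. "gripper" is the finger opening in cm, from 0 to 8.54, set as the call begins (left out, the last holds). The fingers move at their own pace and stop on an object; "grip_force" is the grip in N (left out, the last holds). Time passes only in rows, so rows that do not move let the fingers close. It gives the time, the measured TCP pose, the force, the opening and the grip force at its end, in the units of the state.
- read_state(): the state, without advancing time (a new reading comes with each control period).
- grab_frame(name): name is "scene" or "side" or "wrist"; returns the picture (400x640x3 uint8, red, green, blue); there is no depth.
- camera_model(name): a dict with "fx", "fy", "cx", "cy" (pixels), "k1" (the pictures are not rectified: a ray, as slopes to the right and down, at radius r is drawn at 1 + k1 r^2 times it, then the intrinsics apply), "world_from_camera" (4x4, takes a point from camera to world coordinates); the wrist camera has in their place "T_tool_cam" (4x4, takes a point from camera to tool coordinates, whose origin is the TCP and whose axes are the flange's). Camera axes: x right, y down, z forward; pixel columns grow to the right and rows downward; lengths in m; the calibration is good to about 2 mm. A picture is of the moment at which its call begins: read the wrist's pose just before it. camera_model takes no time and is no camera call.
- close_job(): hands the job in; it is judged then, once.
The state is a dict: "clock": time; "joints": joint angles; "joint_vel": joint speeds; "joint_torque": joint torques, N m; "tool_pos": TCP position; "tool_rot": TCP orientation; "wrist_force": force on the tool from outside, world axes, zero at the start; "wrist_torque": the same for the moment, N m; "width": finger opening in m; "finger_force": force on a finger pad.
Only numpy, scipy, OpenCV 4.12 (cv2) and the standard library are available. Lean on these libraries where they do the work, as an engineer would, in place of code of your own. Each camera call takes 0.05 s, during which the arm holds its last target. There are 200 camera calls.

## Working session

There is one attempt and no reset: what is moved stays moved. The work goes in short steps, Python scripts to look and compute and a tool call to move; the robot and the scene stay as the last step left them, time stands still between calls to the robot, and variables do not carry over. Pictures are saved under pics/ and viewed, at most 10 in all, crops included, and the job is handed in when it is done.

Besides the shell and the picture viewer there is one more tool, called after "Request:" as name([rows], argument=value, ...), one row to a line, values as JSON. apply_moves: Moves the arm, as the interface text tells. Its arguments: {"type":"object","properties":{"series":{"type":"array"},"gripper":{"type":"number"},"grip_force":{"type":"number"}},"required":["series"]}

```bash
mkdir -p pics; ls; python3 - <<'E'
from station import *
import cv2,numpy as np
s=read_state();print({k:np.round(v,3).tolist() for k,v in s.items()},grasp_offset if not callable(grasp_offset) else grasp_offset())
for n in("scene","side","wrist"):
    m=camera_model(n);print(n,{k:np.round(v,4).tolist() for k,v in m.items()})
    cv2.imwrite(f"pics/{n}0.png",grab_frame(n)[:,:,::-1])
E
```

```text
pics
{'clock': 0.0, 'joints': [-1.265, 0.468, -0.012, 1.604, 0.006, 1.071, -0.056], 'joint_vel': [0.001, -0.0, 0.001, 0.001, -0.0, -0.001, -0.001], 'joint_torque': [0.001, -53.24, 0.022, -25.13, 0.011, 0.008, 0.0], 'tool_pos': [0.222, 0.61, 0.23], 'tool_rot': [0.174, 0.985, -0.001, -0.0], 'wrist_force': [-0.055, -0.569, 0.081], 'wrist_torque': [-0.038, -0.074, -0.009], 'finger_force': 0.0, 'width': 0.086} 0.0187
scene {'fx': 390.3687, 'fy': 390.3687, 'cx': 320.7527, 'cy': 197.6915, 'k1': -0.0577, 'world_from_camera': [[-0.1015, 0.5984, -0.7947, 1.3012], [0.9947, 0.0496, -0.0897, 0.1314], [-0.0143, -0.7997, -0.6003, 0.6641], [0.0, 0.0, 0.0, 1.0]]}
side {'fx': 395.8623, 'fy': 395.8623, 'cx': 315.3835, 'cy': 200.7257, 'k1': -0.0962, 'world_from_camera': [[0.7464, -0.3716, 0.5521, 0.1621], [-0.6652, -0.4398, 0.6034, -0.4335], [0.0186, -0.8176, -0.5755, 0.5147], [0.0, 0.0, 0.0, 1.0]]}
wrist {'fx': 297.0114, 'fy': 297.0114, 'cx': 318.7085, 'cy': 202.554, 'k1': -0.0451, 'T_tool_cam': [[-0.0008, -0.9533, -0.3021, 0.0782], [1.0, -0.0006, -0.0009, -0.0005], [0.0007, -0.3021, 0.9533, -0.1426], [0.0, 0.0, 0.0, 1.0]]}
```

View pics/scene0.png

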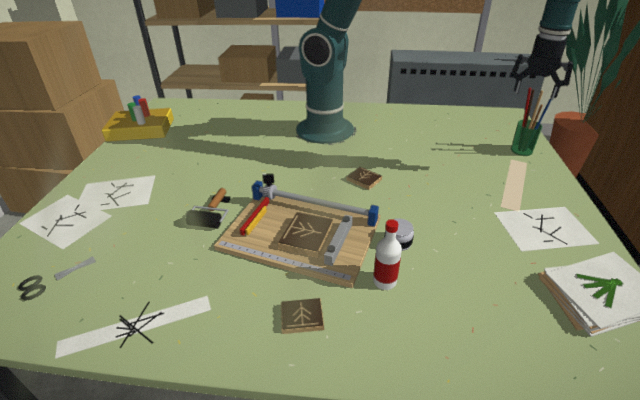

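View pics/side0.png

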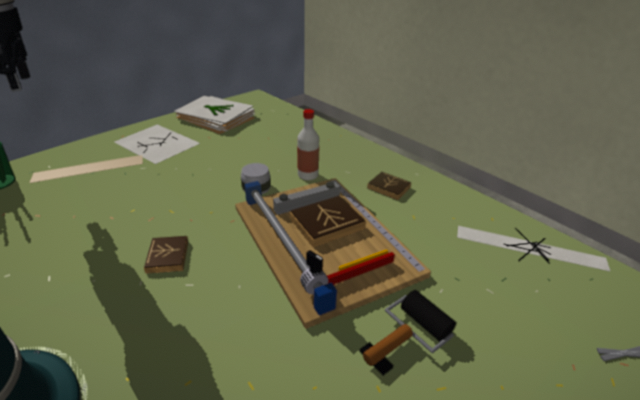

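The candidates for the block are scene (305,232), which lies on the bed between pad and fence and is the largest, and the loose tiles at (364,177) and (302,314), which are small look-alikes off the bed. The collar with the black wing is at scene (268,182) and side (314,262). I'll confirm this in an enlarged crop.

```bash
cat > h.py <<'E'
import numpy as np,cv2
from station import *
from scipy.spatial.transform import Rotation as R
def ray(n,u,v,state=None):
    m=camera_model(n)
    K=np.array([[m['fx'],0,m['cx']],[0,m['fy'],m['cy']],[0,0,1.]])
    x,y=cv2.undistortPoints(np.array([[[u,v]]],float),K,np.array([m['k1'],0,0,0,0.]))[0,0]
    if 'T_tool_cam' in m:
        T=np.eye(4);T[:3,:3]=R.from_quat(state['tool_rot']).as_matrix();T[:3,3]=state['tool_pos'];T=T@np.array(m['T_tool_cam'])
    else: T=np.array(m['world_from_camera'])
    d=T[:3,:3]@[x,y,1.];return T[:3,3],d/np.linalg.norm(d)
def onz(n,u,v,z,state=None):
    o,d=ray(n,u,v,state);return o+d*(z-o[2])/d[2]
def tri(a,b):
    (o1,d1),(o2,d2)=a,b
    t=np.linalg.lstsq(np.c_[d1,-d2],o2-o1,rcond=None)[0]
    p,q=o1+d1*t[0],o2+d2*t[1];return (p+q)/2,np.linalg.norm(p-q)
E
python3 - <<'E'
from h import *
a=cv2.imread('pics/scene0.png')[165:290,210:390];b=cv2.imread('pics/side0.png')[170:330,230:440]
cv2.imwrite('pics/c1.png',np.vstack([cv2.resize(a,(560,389-89),interpolation=3),cv2.resize(b,(560,300),interpolation=3)]) if 0 else np.hstack([cv2.resize(a,(396,275),interpolation=2),cv2.resize(b,(396,302),interpolation=2)[:275]]))
E
```

```text
(no output)
```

View pics/c1.png

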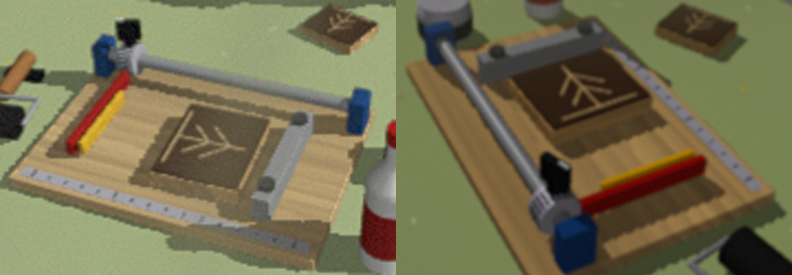

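```bash
python3 - <<'E'
from h import *
def m(n,lo,hi,box):
    f=cv2.cvtColor(cv2.imread(f'pics/{n}0.png'),cv2.COLOR_BGR2HSV);k=cv2.inRange(f,lo,hi)
    z=np.zeros_like(k);x0,y0,x1,y1=box;z[y0:y1,x0:x1]=k[y0:y1,x0:x1]
    nn,_,st,c=cv2.connectedComponentsWithStats(z);return [(st[i].tolist(),np.round(c[i],1).tolist()) for i in range(1,nn) if st[i,4]>15]
bs=(210,165,390,290);bb=(230,170,440,330)
for nm,lo,hi in(('black',(0,0,0),(180,255,38)),('blue',(100,130,40),(125,255,255)),('red',(0,180,80),(6,255,255)),('yel',(20,170,100),(32,255,255))):
    print(nm,m('scene',lo,hi,bs),m('side',lo,hi,bb))
E
```

```text
black [([264, 175, 10, 11, 82], [268.3, 179.3]), ([222, 197, 8, 5, 32], [225.7, 199.2]), ([210, 213, 11, 15, 125], [214.3, 220.1])] [([261, 181, 9, 10, 58], [265.1, 186.0]), ([307, 251, 15, 23, 240], [313.8, 263.0]), ([402, 290, 38, 40, 965], [421.6, 310.6])]
blue [([253, 181, 9, 19, 120], [256.8, 190.2]), ([368, 206, 10, 20, 146], [372.8, 215.1])] [([245, 182, 14, 22, 114], [250.4, 190.6]), ([314, 284, 22, 30, 532], [324.5, 298.0])]
red [([240, 198, 29, 37, 173], [253.9, 214.6]), ([386, 220, 4, 12, 36], [387.8, 225.8]), ([376, 262, 14, 21, 192], [383.4, 273.1])] [([328, 253, 66, 26, 249], [360.2, 265.2])]
yel [([246, 206, 20, 29, 164], [255.5, 220.3])] [([338, 249, 50, 21, 203], [362.3, 258.7])]
```

The crop shows the large lino block on the bed, the black wing on the collar next to the near blue end block, the red bar with its yellow pad, and the grey fence. The block on the bed is the largest one and the one meant.

```bash
python3 - <<'E'
from h import *
P={}
for n,a,b in(('wing',(268.3,179.5),(313.8,262.5)),('blueNear',(256.8,190.2),(324.5,298)),('blueFar',(372.8,215.1),(250.4,190.6))):
    p,e=tri(ray('scene',*a),ray('side',*b));P[n]=p;print(n,p.round(4),round(e,4))
d=P['blueFar']-P['blueNear'];yaw=np.arctan2(d[1],d[0]);print('len',np.linalg.norm(d[:2]),'rod dir deg',np.degrees(yaw))
s=read_state();M=R.from_quat(s['tool_rot']).as_matrix();print('toolx',M[:,0],'tooly',M[:,1])
print('wing in tool',M.T@(P['wing']-s['tool_pos']))
E
```

```text
wing [ 0.4635 -0.103   0.0828] 0.0011
blueNear [ 0.4543 -0.1407  0.0394] 0.0006
blueFar [0.5348 0.1776 0.0411] 0.0055
len 0.3283238396595488 rod dir deg 75.8103111086382
toolx [-9.39757928e-01  3.41840644e-01 -9.94105174e-05] tooly [ 0.34184047  0.93975705 -0.0013335 ]
wing in tool [-0.4707394  -0.58778559  0.14857634]
```

Request:
apply_moves([
  [[-2,-1.5,0],0],
  [[-4.0,-3.0,0],0],
  [[-4.0,-3.0,0],0],
  [[-4.0,-3.0,0],0],
  [[-4.0,-3.0,0],0],
  [[-4.0,-3.0,0],0],
  [[-4.0,-3.0,0],0],
  [[-4.0,-3.0,0],0],
  [[-4.0,-3.0,0],0],
  [[-2.6,-3.5,0],0],
  [[-1.5,-4.2,0],0],
  [[-1.5,-4.2,0],0],
  [[-1.5,-4.2,0],0],
  [[-1.5,-4.2,0],0],
  [[-1.5,-4.2,0],0],
  [[-1.5,-4.2,0],0],
  [[-1.5,-3.5,0],0],
  [[-0.5,-1.8,0],0],
])

```text
clock: 2.4
tool_pos: [0.4658, -0.1133, 0.2313]
tool_rot: [0.175, 0.985, -0.0, 0.0]
wrist_force: [0.5, 0.5, -1.2]
width: 0.085
finger_force: 0.0
```

Request:
apply_moves([
  [[0,0,0],0.14],
  [[0,0,0],0.14],
  [[0,0,0],0.14],
  [[0,0,0],0.14],
  [[0,0,0],0.14],
  [[0,0,0],0.14],
  [[0,0,0],0.14],
  [[0,0,0],0.12],
  [[0,0,0],0],
])

```text
clock: 3.52
tool_pos: [0.466, -0.1109, 0.2312]
tool_rot: [0.662, 0.749, -0.0, -0.0]
wrist_force: [0.4, -0.6, 0.5]
width: 0.085
finger_force: 0.0
```

```bash
python3 - <<'E'
from h import *
s=read_state();print(s['tool_pos'],s['joints'])
im=grab_frame('wrist')[:,:,::-1];cv2.imwrite('pics/w1.png',im)
import pickle;pickle.dump(s,open('w1.pkl','wb'))
E
```

```text
[ 0.46596714 -0.11088092  0.23115574] [-0.32118127  0.18080021  0.5475659   2.03823425 -0.11514811  0.95199724
  0.40949477]
```

View pics/w1.png

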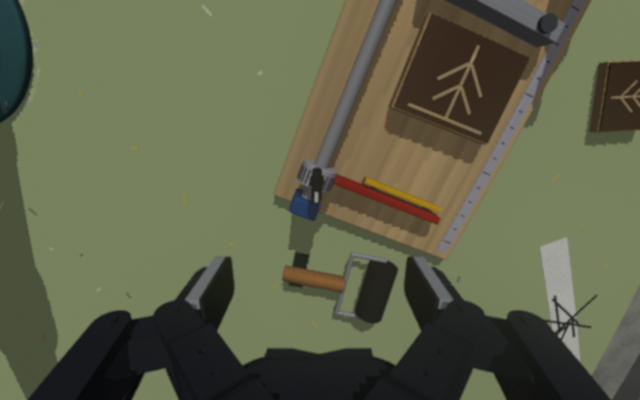

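The wrist view shows the wing at about (316,183), nearly along the image vertical, the rod running up to the right, the block centred near (460,85), and the fence above it.

```bash
python3 - <<'E'
from h import *
import pickle
s=pickle.load(open('w1.pkl','rb'));im=cv2.imread('pics/w1.png');h=cv2.cvtColor(im,cv2.COLOR_BGR2HSV)
k=np.zeros((400,640),np.uint8);k[160:206,295:335]=cv2.inRange(im,(0,0,0),(42,42,42))[160:206,295:335]
n,l,st,c=cv2.connectedComponentsWithStats(k);i=1+st[1:,4].argmax();print(st[i],c[i])
c0=cv2.findContours((l==i).astype(np.uint8),0,1)[0][0];print(cv2.minAreaRect(c0))
M=R.from_quat(s['tool_rot']).as_matrix()
p=onz('wrist',*c[i],.092,s);print('wing@.092',p,'tool',M.T@(p-s['tool_pos']))
# rod edges -> axis direction from image picks at z=.053(top)
a=onz('wrist',388,0,.045,s);b=onz('wrist',322,158,.045,s);d=a-b;print('rod deg',np.degrees(np.arctan2(d[1],d[0])),b,a)
print('tool x deg',np.degrees(np.arctan2(M[1,0],M[0,0])),'y',np.degrees(np.arctan2(M[1,1],M[0,1])))
cv2.imwrite('pics/w1c.png',cv2.resize(im[145:235,270:390],(800,600),interpolation=3))
E
```

```text
[310 169  13  33 230] [316.31304348 181.63043478]
((315.7629699707031, 185.04046630859375), (11.708403587341309, 32.692298889160156), 8.746162414550781)
wing@.092 [ 0.4613444  -0.10224779  0.092     ] tool [ 0.00912486 -0.00348264  0.13915757]
rod deg 74.65672463009803 [ 0.465345  -0.0860667  0.045    ] [0.50974833 0.0757642  0.045     ]
tool x deg 97.06850782849361 y 7.068509278958594
```

View pics/w1c.png

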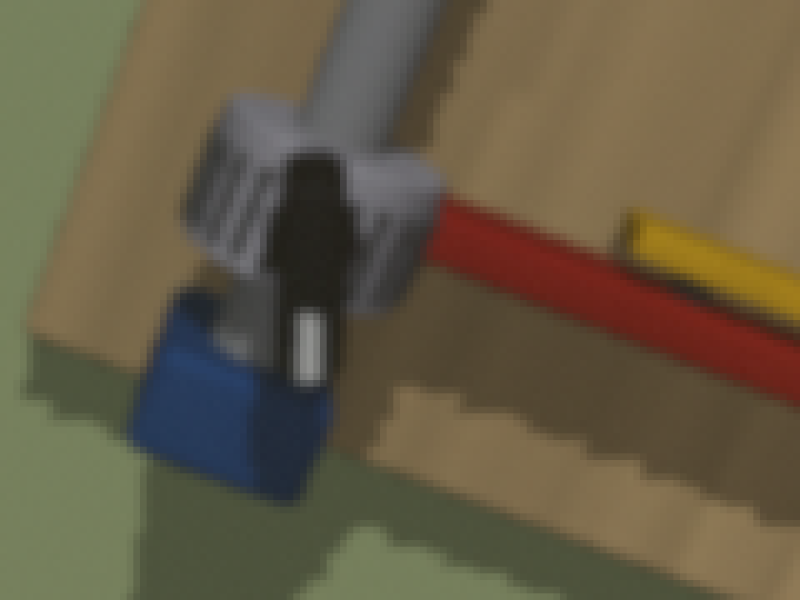

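```bash
python3 - <<'E'
from h import *
import pickle
s=pickle.load(open('w1.pkl','rb'));M=R.from_quat(s['tool_rot']).as_matrix()
a=onz('wrist',316.5,203,.103,s);b=onz('wrist',317.7,168.5,.075,s);b2=onz('wrist',317.7,168.5,.103,s)
for q in(b,b2):
    d=q-a;c=(a+q)/2;t=M.T@(c-s['tool_pos']);print(np.linalg.norm(d[:2]),np.degrees(np.arctan2(d[1],d[0])),c,t)
E
```

```text
0.027983342269009226 94.84253343811463 [ 0.46263056 -0.106474    0.089     ] [ 0.00477226 -0.0027254   0.14215698]
0.03346419144735301 94.99726248388468 [ 0.4623542  -0.10374723  0.103     ] [ 0.00751346 -0.0026684   0.12815719]
```

Request:
apply_moves([
  [[0.6,-0.27,2.5],-0.03],
  [[0,0,3],0],
  [[0,0,3],0],
  [[0,0,3],0],
  [[0,0,2.5],0],
  [[0,0,1.7],0],
  [[0,0,0],0],
])

```text
clock: 4.45
tool_pos: [0.462, -0.1054, 0.0735]
tool_rot: [0.651, 0.759, -0.001, -0.001]
wrist_force: [0.9, 0.3, -0.3]
width: 0.0852
finger_force: 0.0
```

Request:
apply_moves([
  [[0,0,0],0],
  [[0,0,0],0],
  [[0,0,0],0],
  [[0,0,0],0],
  [[0,0,0],0],
  [[0,0,0],0],
  [[0,0,0],0],
  [[0,0,0],0],
], gripper=0, grip_force=40)

```text
clock: 5.45
tool_pos: [0.4629, -0.1053, 0.0747]
tool_rot: [0.651, 0.759, 0.0, -0.0]
wrist_force: [-2.4, 1.0, 5.5]
width: 0.0092
finger_force: 42.5
```

Request:
apply_moves([
  [[0,0,0],-0.12],
  [[0,0,0],-0.13],
  [[0,0,0],-0.13],
  [[0,0,0],-0.13],
  [[0,0,0],-0.13],
  [[0,0,0],-0.13],
  [[0,0,0],-0.13],
  [[0,0,0],-0.13],
  [[0,0,0],-0.13],
  [[0,0,0],-0.1],
  [[0,0,0],0],
  [[0,0,0],0],
])

```text
clock: 6.95
tool_pos: [0.4627, -0.1055, 0.0745]
tool_rot: [0.08, 0.997, 0.0, -0.0]
wrist_force: [-1.8, -0.8, 5.4]
width: 0.0096
finger_force: 42.4
```

```bash
python3 - <<'E'
from h import *
s=read_state();print(s['tool_pos'],s['joints'],s['wrist_force'],s['wrist_torque'],s['width'])
M=R.from_quat(s['tool_rot']).as_matrix()
print('tool x deg',np.degrees(np.arctan2(M[1,0],M[0,0])))
im=grab_frame('wrist')[:,:,::-1];cv2.imwrite('pics/w2.png',im)
im=grab_frame('scene')[:,:,::-1];cv2.imwrite('pics/s2.png',im)
import pickle;pickle.dump(s,open('w2.pkl','wb'))
E
```

```text
[ 0.46268649 -0.10545362  0.07450426] [ 0.0569465   0.41904277  0.11486926  2.14232205 -0.08471511  0.58436324
  1.64249315] [-1.80032279 -0.81317882  5.37075401] [0.08019    0.37260781 0.03377226] 0.009579663999016054
tool x deg 170.77725323013684
```

View pics/w2.png

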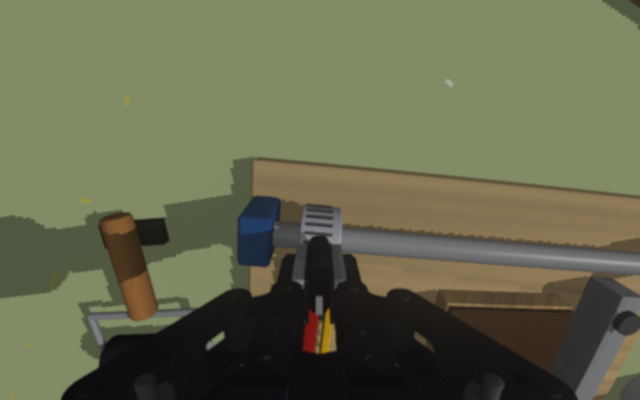

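The wing is gripped and turned to about -0.1 rad, so it's loose. The collar, rod and red/yellow bar are visible below the gripper. Next I'll estimate the travel from the first wrist picture.

```bash
python3 - <<'E'
from h import *
import pickle
s=pickle.load(open('w1.pkl','rb'))
A=np.radians(75.2);r=np.array([np.cos(A),np.sin(A)]);x=np.array([r[1],-r[0]]);o=np.array([.4627,-.1055])
def f(n,u,v,z):
    p=onz('wrist',u,v,z,s)[:2]-o;print(n,'along',(p@r).round(4),'x',(p@x).round(4))
f('pad a',372,180,.037);f('pad b',440,207,.037)
f('near a',392,108,.039);f('near b',487,143,.039);f('far a',430,13,.039);f('far b',528,53,.039)
f('fence a',450,0,.046);f('fence b',545,42,.046)
f('rod',388,0,.045);f('rod',322,158,.045)
E
python3 - <<'E'
import cv2
im=cv2.imread('pics/w1.png')[0:220,340:600];cv2.imwrite('pics/w1d.png',cv2.resize(im,(709,600),interpolation=3))
E
```

```text
pad a along 0.0176 x 0.0618
pad b along 0.0181 x 0.1521
near a along 0.0986 x 0.0479
near b along 0.1057 x 0.1644
far a along 0.1967 x 0.0438
far b along 0.2047 x 0.1573
fence a along 0.2121 x 0.0553
fence b along 0.2183 x 0.1646
rod along 0.1887 x -0.0008
rod along 0.0208 x -0.0024
```

View pics/w1d.png

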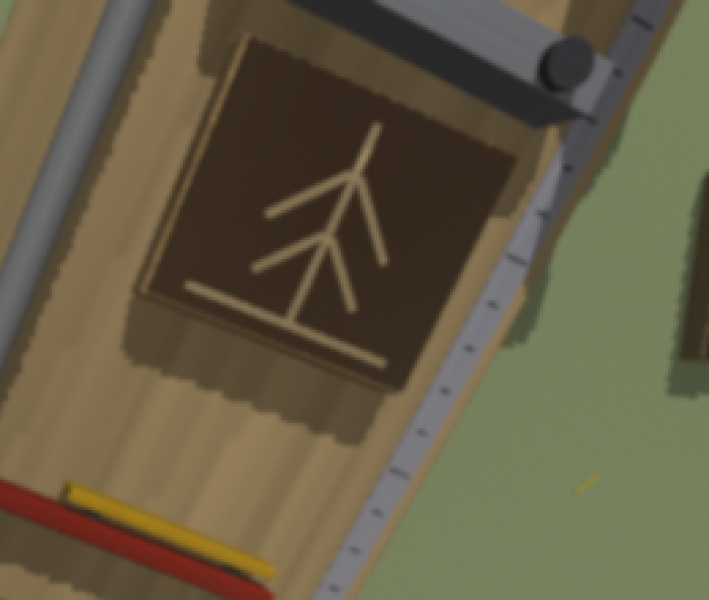

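Request:
apply_moves([
  [[-0.02,0.2,0],0],
  [[-0.04,0.4,0],0],
  [[-0.06,0.6,0],0],
  [[-0.06,0.6,0],0],
  [[-0.06,0.6,0],0],
  [[-0.06,0.6,0],0],
  [[-0.06,0.6,0],0],
  [[-0.06,0.6,0],0],
  [[-0.06,0.6,0],0],
  [[-0.06,0.6,0],0],
  [[-0.06,0.6,0],0],
  [[-0.06,0.6,0],0],
  [[-0.04,0.4,0],0],
  [[-0.03,0.3,0],0],
  [[-0.02,0.2,0],0],
])

```text
clock: 8.93
tool_pos: [0.4816, -0.0333, 0.0745]
tool_rot: [0.081, 0.997, -0.0, -0.0]
wrist_force: [-2.9, -2.2, 7.2]
width: 0.0092
finger_force: 42.7
```

Request:
apply_moves([
  [[-0.01,0.1,0],0],
  [[-0.01,0.1,0],0],
  [[-0.01,0.1,0],0],
  [[-0.01,0.1,0],0],
])

```text
clock: 9.43
tool_pos: [0.4826, -0.0295, 0.0745]
tool_rot: [0.081, 0.997, -0.001, -0.0]
wrist_force: [-2.0, -1.5, 6.8]
width: 0.0092
finger_force: 42.7
```

Request:
apply_moves([
  [[-0.01,0.1,0],0],
  [[-0.01,0.1,0],0],
  [[-0.01,0.1,0],0],
  [[-0.01,0.1,0],0],
])

```text
clock: 9.93
tool_pos: [0.4836, -0.0257, 0.0745]
tool_rot: [0.081, 0.997, -0.001, -0.0]
wrist_force: [-2.5, -3.0, 6.7]
width: 0.0092
finger_force: 42.7
```

Request:
apply_moves([
  [[-0.01,0.1,0],0],
  [[-0.01,0.1,0],0],
  [[-0.01,0.1,0],0],
  [[-0.01,0.1,0],0],
])

```text
clock: 10.42
tool_pos: [0.4845, -0.0225, 0.0745]
tool_rot: [0.081, 0.997, -0.001, -0.001]
wrist_force: [-2.8, -3.9, 7.4]
width: 0.0092
finger_force: 42.8
```

Request:
apply_moves([
  [[-0.01,0.1,0],0],
  [[-0.01,0.1,0],0],
  [[-0.01,0.1,0],0],
])

```text
clock: 10.8
tool_pos: [0.4852, -0.0198, 0.0745]
tool_rot: [0.081, 0.997, -0.001, -0.001]
wrist_force: [-4.3, -5.3, 7.1]
width: 0.0095
finger_force: 42.8
```

Request:
apply_moves([
  [[-0.01,0.1,0],0],
  [[-0.01,0.1,0],0],
  [[-0.01,0.1,0],0],
])

```text
clock: 11.18
tool_pos: [0.486, -0.0169, 0.0745]
tool_rot: [0.081, 0.997, -0.001, -0.001]
wrist_force: [-3.5, -5.6, 7.6]
width: 0.0094
finger_force: 42.8
```

```bash
python3 - <<'E'
from h import *
s=read_state();print(s['tool_pos'],s['wrist_force'],s['wrist_torque'])
a=grab_frame('scene')[:,:,::-1];b=grab_frame('side')[:,:,::-1]
cv2.imwrite('pics/s3.png',a);cv2.imwrite('pics/d3.png',b)
cv2.imwrite('pics/c3.png',np.hstack([cv2.resize(a[165:290,220:390],(400,294),interpolation=2),cv2.resize(b[165:325,230:440],(386,294),interpolation=2)]))
print(read_state()['wrist_force'])
E
```

```text
[ 0.48595886 -0.01691652  0.0744873 ] [-3.45250986 -5.58747762  7.59195425] [-1.00436956  0.73284374  0.01963172]
[-2.54294148 -3.20555297  7.84148854]
```

View pics/c3.png

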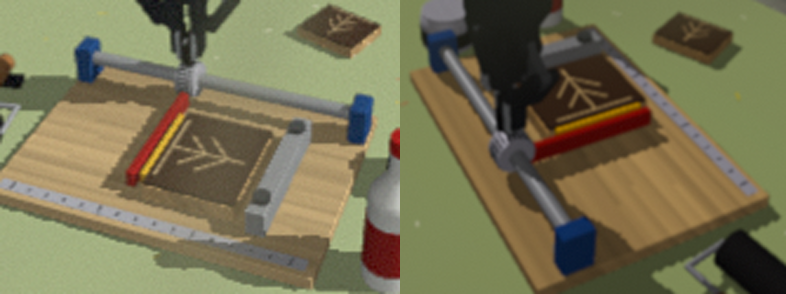

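The pad is now against the block and has squared it up, with about 5 mm still to go to the fence.

Request:
apply_moves([
  [[-0.01,0.1,0],0],
  [[-0.01,0.1,0],0],
])

```text
clock: 11.52
tool_pos: [0.4865, -0.015, 0.0745]
tool_rot: [0.081, 0.997, -0.001, -0.001]
wrist_force: [-4.6, -5.4, 7.9]
width: 0.0096
finger_force: 42.8
```

Request:
apply_moves([
  [[-0.01,0.1,0],0],
  [[-0.01,0.1,0],0],
])

```text
clock: 11.78
tool_pos: [0.487, -0.013, 0.0745]
tool_rot: [0.081, 0.997, -0.001, -0.001]
wrist_force: [-2.7, -4.9, 6.6]
width: 0.0093
finger_force: 42.8
```

Request:
apply_moves([
  [[-0.005,0.05,0],0],
  [[-0.005,0.05,0],0],
])

```text
clock: 12.02
tool_pos: [0.4872, -0.0121, 0.0745]
tool_rot: [0.081, 0.997, -0.001, -0.001]
wrist_force: [-3.5, -5.0, 7.7]
width: 0.0091
finger_force: 42.8
```

Request:
apply_moves([
  [[-0.005,0.05,0],0],
  [[-0.005,0.05,0],0],
])

```text
clock: 12.28
tool_pos: [0.4875, -0.0111, 0.0745]
tool_rot: [0.081, 0.997, -0.001, -0.001]
wrist_force: [-3.9, -5.9, 7.6]
width: 0.0095
finger_force: 42.8
```

Request:
apply_moves([
  [[-0.005,0.05,0],0],
  [[-0.005,0.05,0],0],
])

```text
clock: 12.52
tool_pos: [0.4877, -0.0101, 0.0745]
tool_rot: [0.081, 0.997, -0.001, -0.001]
wrist_force: [-3.7, -5.4, 8.0]
width: 0.0094
finger_force: 42.8
```

Request:
apply_moves([
  [[-0.005,0.05,0],0],
])

```text
clock: 12.65
tool_pos: [0.4878, -0.0096, 0.0745]
tool_rot: [0.081, 0.997, -0.001, -0.001]
wrist_force: [-3.5, -4.8, 8.3]
width: 0.0094
finger_force: 42.8
```

Request:
apply_moves([
  [[-0.005,0.05,0],0],
  [[-0.005,0.05,0],0],
])

```text
clock: 12.9
tool_pos: [0.4881, -0.0087, 0.0745]
tool_rot: [0.081, 0.997, -0.001, -0.001]
wrist_force: [-3.2, -4.9, 8.0]
width: 0.0093
finger_force: 42.8
```

Request:
apply_moves([
  [[-0.005,0.05,0],0],
])

```text
clock: 13.02
tool_pos: [0.4882, -0.0082, 0.0745]
tool_rot: [0.081, 0.997, -0.001, -0.001]
wrist_force: [-3.4, -5.6, 7.8]
width: 0.0095
finger_force: 42.8
```

Request:
apply_moves([
  [[-0.005,0.05,0],0],
])

```text
clock: 13.15
tool_pos: [0.4884, -0.0077, 0.0745]
tool_rot: [0.081, 0.997, -0.001, -0.001]
wrist_force: [-2.7, -4.7, 7.6]
width: 0.0091
finger_force: 42.8
```

```bash
python3 - <<'E'
from h import *
b=grab_frame('side')[:,:,::-1];a=grab_frame('scene')[:,:,::-1]
print(read_state()['wrist_force'],read_state()['tool_pos'])
cv2.imwrite('pics/c4.png',np.hstack([cv2.resize(a[195:270,280:380],(400,300),interpolation=2),cv2.resize(b[175:275,265:395],(390,300),interpolation=2)]))
E
```

```text
[-3.90412756 -3.72594194  7.64024285] [ 0.48837718 -0.00762146  0.07447052]
```

View pics/c4.png

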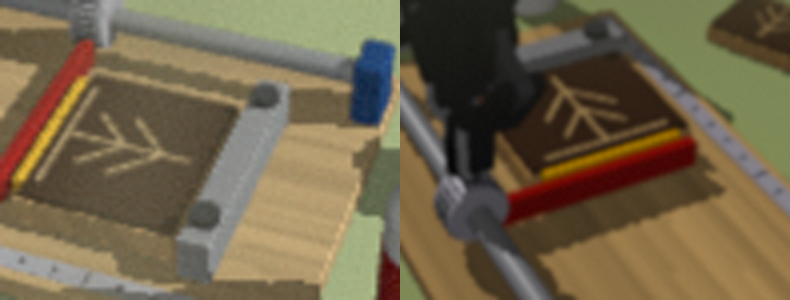

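The block is nearly at the fence, with perhaps 1–2 mm left, and it looks square.

Request:
apply_moves([
  [[-0.005,0.05,0],0],
  [[-0.005,0.05,0],0],
])

```text
clock: 13.5
tool_pos: [0.4886, -0.0068, 0.0745]
tool_rot: [0.081, 0.997, -0.001, -0.001]
wrist_force: [-3.0, -5.1, 7.9]
width: 0.0093
finger_force: 42.8
```

Request:
apply_moves([
  [[-0.005,0.05,0],0],
])

```text
clock: 13.62
tool_pos: [0.4888, -0.0063, 0.0745]
tool_rot: [0.081, 0.997, -0.001, -0.001]
wrist_force: [-3.6, -5.5, 7.9]
width: 0.0089
finger_force: 42.8
```

Request:
apply_moves([
  [[-0.005,0.05,0],0],
])

```text
clock: 13.75
tool_pos: [0.4889, -0.0058, 0.0745]
tool_rot: [0.081, 0.997, -0.001, -0.001]
wrist_force: [-2.8, -5.6, 7.6]
width: 0.0094
finger_force: 42.8
```

Request:
apply_moves([
  [[-0.005,0.05,0],0],
])

```text
clock: 13.88
tool_pos: [0.489, -0.0053, 0.0745]
tool_rot: [0.081, 0.997, -0.001, -0.001]
wrist_force: [-3.6, -4.9, 7.0]
width: 0.0092
finger_force: 42.8
```

Request:
apply_moves([
  [[-0.005,0.05,0],0],
])

```text
clock: 14.0
tool_pos: [0.4891, -0.0048, 0.0745]
tool_rot: [0.081, 0.997, -0.001, -0.001]
wrist_force: [-3.8, -4.9, 8.7]
width: 0.0093
finger_force: 42.8
```

Request:
apply_moves([
  [[-0.005,0.05,0],0],
])

```text
clock: 14.12
tool_pos: [0.4893, -0.0043, 0.0745]
tool_rot: [0.081, 0.997, -0.001, -0.001]
wrist_force: [-2.9, -5.4, 7.9]
width: 0.0096
finger_force: 42.8
```

Request:
apply_moves([
  [[-0.005,0.05,0],0],
])

```text
clock: 14.25
tool_pos: [0.4894, -0.0038, 0.0745]
tool_rot: [0.081, 0.997, -0.001, -0.001]
wrist_force: [-3.6, -6.0, 7.4]
width: 0.0097
finger_force: 42.8
```

Request:
apply_moves([
  [[-0.005,0.05,0],0],
])

```text
clock: 14.38
tool_pos: [0.4896, -0.0033, 0.0745]
tool_rot: [0.081, 0.997, -0.001, -0.001]
wrist_force: [-3.8, -5.6, 8.6]
width: 0.0094
finger_force: 42.8
```

Request:
apply_moves([
  [[-0.005,0.05,0],0],
])

```text
clock: 14.5
tool_pos: [0.4896, -0.003, 0.0745]
tool_rot: [0.081, 0.997, -0.001, -0.001]
wrist_force: [-3.6, -5.7, 7.3]
width: 0.0093
finger_force: 42.9
```

Request:
apply_moves([
  [[-0.005,0.05,0],0],
])

```text
clock: 14.62
tool_pos: [0.4896, -0.0029, 0.0745]
tool_rot: [0.081, 0.997, -0.001, -0.001]
wrist_force: [-4.0, -6.7, 8.5]
width: 0.0091
finger_force: 42.9
```

Request:
apply_moves([
  [[-0.005,0.05,0],0],
])

```text
clock: 14.75
tool_pos: [0.4897, -0.0027, 0.0745]
tool_rot: [0.081, 0.997, -0.001, -0.001]
wrist_force: [-5.3, -7.1, 9.1]
width: 0.009
finger_force: 43.0
```

Request:
apply_moves([
  [[-0.005,0.05,0],0],
])

```text
clock: 14.88
tool_pos: [0.4897, -0.0026, 0.0745]
tool_rot: [0.081, 0.997, -0.002, -0.001]
wrist_force: [-3.5, -8.6, 10.3]
width: 0.0092
finger_force: 43.0
```

The block met the fence at about y = -0.003, and the force is now climbing. The squeeze is estimated at about 6 N, so I'll add a little more.

Request:
apply_moves([
  [[-0.005,0.05,0],0],
  [[-0.005,0.05,0],0],
])

```text
clock: 15.12
tool_pos: [0.4898, -0.0023, 0.0745]
tool_rot: [0.082, 0.997, -0.002, -0.001]
wrist_force: [-5.5, -10.3, 9.8]
width: 0.0092
finger_force: 43.1
```

Request:
apply_moves([
  [[-0.005,0.05,0],0],
])

```text
clock: 15.25
tool_pos: [0.4898, -0.0022, 0.0745]
tool_rot: [0.082, 0.997, -0.002, -0.001]
wrist_force: [-6.1, -10.5, 10.0]
width: 0.0096
finger_force: 43.2
```

Request:
apply_moves([
  [[0,0,0],0],
])

```text
clock: 15.38
tool_pos: [0.4898, -0.0022, 0.0745]
tool_rot: [0.082, 0.997, -0.002, -0.001]
wrist_force: [-5.3, -10.8, 9.2]
width: 0.0094
finger_force: 43.2
```

Request:
apply_moves([
  [[0,0,0],0],
])

```text
clock: 15.5
tool_pos: [0.4898, -0.0022, 0.0745]
tool_rot: [0.082, 0.997, -0.002, -0.001]
wrist_force: [-4.4, -10.8, 10.2]
width: 0.009
finger_force: 43.2
```

Request:
apply_moves([
  [[0,0,0],0.12],
  [[0,0,0],0.12],
  [[0,0,0],0.12],
  [[0,0,0],0.12],
  [[0,0,0],0.12],
])

```text
clock: 16.12
tool_pos: [0.4899, -0.0021, 0.0745]
tool_rot: [0.374, 0.927, -0.002, -0.0]
wrist_force: [-5.3, -10.5, 11.2]
width: 0.0094
finger_force: 43.2
```

Request:
apply_moves([
  [[0,0,0],0.12],
  [[0,0,0],0.12],
  [[0,0,0],0.12],
  [[0,0,0],0.12],
  [[0,0,0],0.12],
  [[0,0,0],0.06],
  [[0,0,0],0],
  [[0,0,0],0],
])

```text
clock: 17.12
tool_pos: [0.49, -0.0021, 0.0746]
tool_rot: [0.653, 0.757, -0.002, 0.001]
wrist_force: [-5.8, -9.9, 11.2]
width: 0.0092
finger_force: 43.4
```

```bash
python3 - <<'E'
from h import *
s=read_state();M=R.from_quat(s['tool_rot']).as_matrix()
print('tool x deg',np.degrees(np.arctan2(M[1,0],M[0,0])),s['wrist_force'],s['wrist_torque'],s['tool_pos'],s['joints'])
E
```

```text
tool x deg 98.39876938540608 [-5.82982316 -9.90820614 11.20313343] [-2.14143995  1.11816539 -0.05654799] [ 0.49002969 -0.00205874  0.07461227] [-0.42187089  0.46333383  0.43245445  2.12216116 -0.32164783  0.61994374
  0.3814672 ]
```

Request:
apply_moves([
  [[-0.09,-0.04,0],0],
  [[-0.09,-0.04,0],0],
  [[-0.06,-0.03,0],0],
  [[0,0,0],0],
])

```text
clock: 17.62
tool_pos: [0.4899, -0.0024, 0.0746]
tool_rot: [0.653, 0.758, -0.001, 0.0]
wrist_force: [-3.6, -4.5, 8.2]
width: 0.0096
finger_force: 43.0
```

Request:
apply_moves([
  [[0,0,0],0],
  [[0,0,0],0],
  [[0,0,0],0],
  [[0,0,0],0],
  [[0,0,0],0],
  [[0,0,0],0],
  [[0,0,0],0],
  [[0,0,0],0],
], gripper=6)

```text
clock: 18.62
tool_pos: [0.4904, -0.0006, 0.0743]
tool_rot: [0.651, 0.759, 0.0, 0.0]
wrist_force: [-0.1, -0.1, 0.7]
width: 0.0604
finger_force: 0.0
```

Request:
apply_moves([
  [[0,0,-1],0],
  [[0,0,-2.5],0],
  [[0,0,-3],0],
  [[0,0,-3],0],
  [[0,0,-3],0],
  [[0,0,-3],0],
  [[0,0,-2],0],
  [[0,0,0],0],
])

```text
clock: 19.62
tool_pos: [0.4913, -0.0006, 0.2511]
tool_rot: [0.651, 0.759, 0.002, 0.001]
wrist_force: [0.6, 0.4, -1.0]
width: 0.0601
finger_force: 0.0
```

```bash
python3 - <<'E'
from h import *
s=read_state();print(s['tool_pos'])
w=grab_frame('wrist')[:,:,::-1];b=grab_frame('side')[:,:,::-1]
cv2.imwrite('pics/w5.png',w);cv2.imwrite('pics/d5.png',b)
cv2.imwrite('pics/c5.png',np.hstack([w[0:300,230:560],cv2.resize(b[165:305,240:410],(400,300),interpolation=2)]))
E
```

```text
[ 0.49127338 -0.00059043  0.25106563]
```

View pics/c5.png

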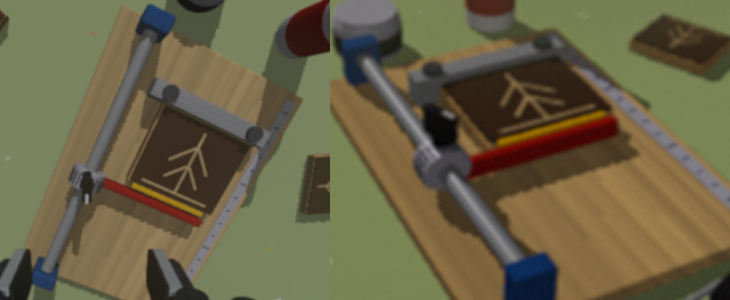

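The block sits flush and square between the pad and the fence, the wing is back at its tight angle, and the gripper is clear. Forces and travel both put the pinch at about 9–10 N, so I'm handing in.

```bash
python3 -c "
from station import *
print(close_job())"
```

```text
the job is handed in; nothing more can be done
None
```

I loosened the screw, slid the collar until the block sat square against the fence, retightened the screw while pressing at an estimated 9–10 N (inferred from wrist force and travel, not measured directly), and handed the job in at about 20 s.

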